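# Pin the swing arm into the drawbar fork

## Task

Swing the aluminium arm of the drawbar anchor in between the two ears of its steel fork, as far as it goes, then take the steel coupling pin from its parking block and thread it down through upper ear, arm eye and lower ear until its collar rests flush on the upper ear, and let go. The fork has been clamped somewhere along its slots, so feel for its hole with the pin tip; work gently (the anchor must never feel more than about 25 N), lower the pin all the way instead of dropping it, and leave the tin, ring, gauge and weight where they are.

Things in the scene. Friction and masses are not known exactly. Their poses are not given: they have to be found in the camera images.
- anchor_mark (a point): Middle of the fork's adjusting range, at the height of the upper ear's top (72 mm over the table), with the fixed anchor's axes (x away from the robot at yaw 0, z up). The fork is clamped immovably with its hole axis at x 0 and anywhere from -14 to +14 mm along the anchor's y from here; arm pivot and arm shift with it.
- anchor: Fixed foot plate, origin on the table below anchor_mark. Fork, about its hole axis: two steel ears, 40 mm along x and 66 mm along y, at heights 62-72 and 30-40 mm, each with a vertical 13.6 mm through hole, 0.8 mm chamfer; a spine joins them at x +20 to +40 mm; free below the lower ear down to 16 mm over the table.
- pivot_mark (a point): Where the arm's vertical pivot would be in mid-range (it shifts by the same -14 to +14 mm along y as the fork): 85 mm to +y of the hole axis, at the arm's mid-height (51 mm). Anchor's axes. Pivot parts reach up to 64 mm over the table.
- swing_arm (a joint): Arm angle, rad. 0: closed, the arm points from its pivot along the anchor's -y, eye in line with the ears' holes. Positive: swung out to the anchor's -x side; 0.35-0.6 at the start. Stops at -0.02 (eye 1.7 mm too far; the pin's tip wedges it back). Stays where left (0.12 N m). 10 mm thick at heights 46-56 mm; eye 36 x 36 mm, hole 13.6 mm chamfered, 85 mm from the pivot. Pushed by its end tab.
- tab_mark (a point): Where the centre of the push tab's robot-side face is when the arm is closed, fork in mid-range (shifts with the fork). The upright tab ends the arm: 40 mm long (145-185 mm from the pivot), heights 46-70 mm; its flat face is 8 mm to the -x side of the arm's centre line (pivot to eye). The point is 58 mm high. Anchor's axes.
- pin_mid (a point): Centre of the loose steel pin (95 mm long, 0.1-0.17 kg), z up along it to the knob. From here: tip at -47.5 mm (flat 9.4 mm, chamfered over 1.5 mm to the 12 mm shank); collar 24 mm across, +6.5 to +11.5 mm; dark cylindrical knob 18 mm across, +11.5 to +47.5 mm. Starts upright in the parking block, collar on the block.
- pin_block: Fixed black parking block 50 x 50 x 60 mm, origin at the centre of its underside, with a vertical 16 mm hole in which the pin stands.
- tin: Bystander: white moisture tin, 56 mm across, 36 mm high; origin under its centre.
- ring: Bystander: steel cutting ring filled with soil, 69 mm across, 20 mm high; origin under its centre.
- gauge: Bystander: dial gauge lying on its back, 112 x 59 x 23 mm; origin under its centre.
- small_weight: Bystander: brass-coloured knobbed weight, 31 mm across, 41 mm high; origin under its centre.

How it is judged:
By the outcome, as a careful person would: the job done as asked, in the order asked, and still so for the second after the job is handed in, with the robot touching nothing.
It also fails if it takes over 67 s, if anything falls off the work surface, if the arm or the gripper's body presses on something with over 40 N, if the wrist force passes 120 N, or if a joint passes its speed limit or range.

## Robot

A 6-joint arm with a two-finger parallel gripper is mounted at the origin on a cart in front of the work surface, level with it; the furniture and walls round the work are solid. World frame = base frame: x ahead of the robot, y to its left, z up, the work surface at z = 0. Lengths are in m, angles in rad, forces in N, time in s.
With the tool pointing down it reaches from about 0.25 to 0.725 m from the base axis. Payload 4 kg.
Tool frame: the origin (TCP) lies midway between the tips of the shut fingers; the grasp point (between the pads) lies 19 mm behind it; z points along the fingers, y is the direction in which the jaws open and shut (so a half turn about z gives the same grasp; the last joint's range is limited). The gripper opens to 85 mm and grips with 20 to 120 N. Pads are 22 mm wide; open, the fingers measure 114 mm over their backs; the gripper's body (76 mm by 85 mm) begins 54 mm behind the grasp point. The pads swing forward as they close: fully open they stand 13 mm farther back than shut.
Start: joints at [1.307, 0.241, 0.005, 1.335, 0, 1.571], TCP at [0.13, 0.483, 0.231] pointing down, gripper open.
Joint ranges: [-2.72, 2.72], [-1.05, 1.87], [-1.09, 1.28], [-1.99, 2.15], [-1.42, 1.44], [-3.14, 3.14]. Speed limits (rad/s): [2.79, 2.79, 3.14, 3.14, 3.14, 3.14].

## Interface

Orientations are given as a rotation vector (axis times angle).
In Python, from station import move_pose, line_to, move_j, gripper_to, wait, ik, snapshot, PlanningError, sign_off, spot_in, spot_point, read_clock, read_qpos, read_joint_velocities, read_tau, read_tool_pos, read_orientation, read_ft_force, read_wrist_torque, read_width gives the robot as it stands. The module is installed in compiled form; this text tells all that it offers. Calls block until the motion is done:
- move_pose(position, orientation): joint-space move of the TCP to a pose.
- line_to(position, rotation=None, vel=0.15, guard=None): straight line of the TCP; rotation=None keeps the orientation; vel is the mean speed in m/s. With guard (N) it stops when the force on the tool has changed by that much, and returns True; else False.
- move_j(angles): joint-space move.
- gripper_to(opening, force=None): finger opening in m; force is the grip in N (None keeps the last); returns when the fingers have stopped.
- wait(seconds).
- ik(position, orientation): joint angles nearest the present ones, or None.
- snapshot(name): name is "scene" or "top" or "wrist"; returns a dict with "color" (384x512x3 uint8, blue, green, red), "range_z" (384x512 float32, m along the optical axis (not along the pixel's ray), 0 where there is no reading), "camera_matrix" (3x3 intrinsics, pixels), "cam_to_world" (4x4, takes a point from camera to world coordinates). Camera axes: x right, y down, z forward; pixel columns grow to the right and rows downward; lengths in m; the calibration is good to about 2 mm. A picture is of the moment at which its call begins.
A pose or a line that the arm cannot do raises PlanningError and nothing moves.
- sign_off(): hands the job in, once; it reports no verdict.
Trained networks look in the newest picture that a camera, given by its name, has taken for a name from the list of things; names that differ only in an ending like _2 or _b are one class to them, and where a whole thing is asked for, a point or a joint stands for the part that bears it (a point fixed in the world has none). Each returns a list of dicts, best first, with "score" (0 to 1); they miss things now and then, are a little off and sometimes report something else, mostly with a low value. They report only what shows in the picture. A call takes as long as a camera call.
- spot_in(label, camera): "location" ([x, y, z] in m, in world coordinates, good to about 4 mm: the middle of the surface that is visible of it).
- spot_point(label, camera): "location" ([x, y, z] in m, in world coordinates, good to about 4 mm: a listed point, or the origin of a listed thing).
Readings, each from a call of its own:
- read_clock(): time.
- read_qpos(): joint angles.
- read_joint_velocities(): joint speeds.
- read_tau(): joint torques, N m.
- read_tool_pos(): TCP position.
- read_orientation(): TCP orientation.
- read_ft_force(): force on the tool from outside, world axes, zero at the start.
- read_wrist_torque(): the same for the moment, N m.
- read_width(): finger opening in m.
Only numpy, scipy, OpenCV 4.12 (cv2) and the standard library are available. Lean on these libraries where they do the work, as an engineer would, in place of code of your own. Each camera call takes 0.05 s, during which the arm holds its last target. There are 200 camera calls.

## Working session

There is one attempt and no reset: what is moved stays moved. The work goes in short steps, each a Python script; the robot and the scene stay as the last script left them, time stands still between calls to the robot, and variables do not carry over. Pictures are saved under pics/ and viewed, about 8 in all and at most 12, crops included, and the job is handed in when it is done.

```bash
mkdir -p pics
cat > h.py <<'E'
from station import *
import numpy as np, cv2
np.set_printoptions(precision=4,suppress=True)
def save(c,n):
    s=snapshot(c); cv2.imwrite('pics/'+n,s['color']); return s
def world(s,u,v,d=None):
    K=s['camera_matrix'];d=s['range_z'][v,u] if d is None else d
    p=np.linalg.inv(K)@[u,v,1]*d
    return (s['cam_to_world']@np.r_[p,1])[:3]
def cloud(s):
    d=s['range_z'];v,u=np.mgrid[:d.shape[0],:d.shape[1]]
    p=np.stack([u,v,np.ones_like(u)],-1).reshape(-1,3)@np.linalg.inv(s['camera_matrix']).T*d.reshape(-1,1)
    T=s['cam_to_world'];return (p@T[:3,:3].T+T[:3,3]).reshape(*d.shape,3)
E
python3 - <<'E'
from h import *
ims=[]
for c in ['scene','top']:
    s=save(c,c+'1.png'); ims.append(s['color'])
    for n in ['anchor_mark','pivot_mark','tab_mark','pin_mid','pin_block','anchor','swing_arm','tin','ring','gauge','small_weight']:
        for f in (spot_point,spot_in):
            try: print(c,n,f.__name__,[(np.array(r['location']),round(r['score'],2)) for r in f(n,c)[:2]])
            except Exception as e: print(c,n,f.__name__,e)
cv2.imwrite('pics/both1.png',cv2.resize(np.vstack(ims),(400,600)))
print(read_clock(),read_orientation(),read_ft_force())
E
```

```text
scene anchor_mark call [(array([ 0.5027, -0.1384,  0.0759]), 0.59)]
scene anchor_mark call [(array([ 0.4572, -0.115 ,  0.0549]), 0.36)]
scene pivot_mark call [(array([ 0.5196, -0.0552,  0.0488]), 0.92)]
scene pivot_mark call [(array([ 0.4942, -0.1051,  0.0131]), 0.89)]
scene tab_mark call [(array([ 0.4765, -0.2142,  0.0616]), 0.79), (array([ 0.6665,  0.1593, -0.0003]), 0.26)]
scene tab_mark call [(array([ 0.4961, -0.105 ,  0.0173]), 0.58)]
scene pin_mid call [(array([0.4986, 0.1375, 0.0549]), 0.73)]
scene pin_mid call [(array([0.4919, 0.1407, 0.0867]), 0.51), (array([ 0.68  , -0.1095,  0.0287]), 0.23)]
scene pin_block call [(array([0.5005, 0.1385, 0.0002]), 0.91)]
scene pin_block call [(array([0.4776, 0.1406, 0.0471]), 0.69), (array([ 0.4954, -0.1036,  0.0131]), 0.22)]
scene anchor call [(array([ 0.4996, -0.1363,  0.0011]), 0.9)]
scene anchor call [(array([ 0.4923, -0.1037,  0.014 ]), 0.59), (array([0.6523, 0.1593, 0.0345]), 0.56)]
scene swing_arm call it knows: anchor, anchor_mark, gauge, pin_block, pin_mid, pivot_mark, ring, small_weight, tab_mark, tin
scene swing_arm call [(array(
[... 1518 characters left out ...]
ll it knows: anchor, anchor_mark, gauge, pin_block, pin_mid, pivot_mark, ring, small_weight, tab_mark, tin
top swing_arm call [(array([ 0.469 , -0.1098,  0.0585]), 0.77)]
top tin call [(array([0.6653, 0.1561, 0.0025]), 0.57)]
top tin call [(array([0.664 , 0.1549, 0.0365]), 0.69)]
top ring call [(array([0.3956, 0.1151, 0.0021]), 0.88)]
top ring call [(array([0.3938, 0.1154, 0.0189]), 0.76)]
top gauge call [(array([ 0.447 , -0.343 ,  0.0004]), 0.87), (array([0.4933, 0.1306, 0.0517]), 0.71)]
top gauge call []
top small_weight call [(array([ 0.6856, -0.1144,  0.0001]), 0.5)]
top small_weight call [(array([ 0.6807, -0.1154,  0.0238]), 0.66)]
2.2 [ 0.4131  3.1143 -0.    ] [ 0.1662 -0.1279  0.2658]
```

View pics/top1.png

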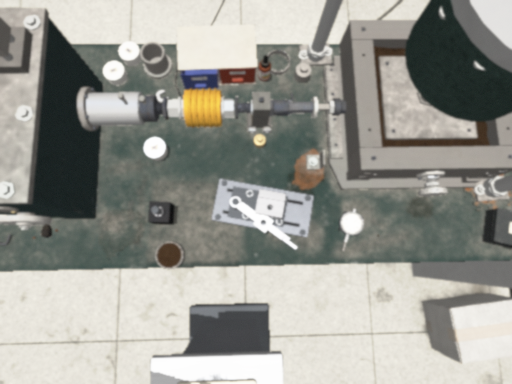

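View pics/scene1.png

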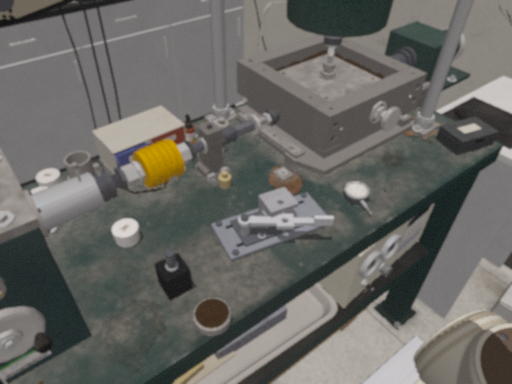

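The top view shows the anchor plate at about (262,210), yawed around -0.18 rad. The pivot is at (237,203), the tab end at (295,243), the upper ear at (271,205) and the pin block at (161,212). The detections agree with this. Next I'll take a close look at the fork.

```bash
cat >> h.py <<'E'
def down(phi): # tool pointing down, jaw (tool y) axis along world angle phi
    a=(phi+np.pi/2)/2
    return np.pi*np.array([np.cos(a),np.sin(a),0])
E
python3 - <<'E'
from h import *
for ph in (np.pi/2-0.18,-np.pi/2-0.18): print(ph, ik([0.42,-0.13,0.33],down(ph)))
q=[ik([0.42,-0.13,0.33],down(ph)) for ph in (np.pi/2-0.18,-np.pi/2-0.18)]
ph=[np.pi/2-0.18,-np.pi/2-0.18][int(np.argmin([abs(x[5]) if x is not None else 9 for x in q]))]
move_pose([0.40,-0.13,0.33],down(ph))
s=save('wrist','w1.png'); P=cloud(s); np.save('P.npy',P)
print(s['cam_to_world'],read_clock())
for n in ['anchor_mark','pivot_mark','tab_mark','anchor']:
    print(n,[(np.array(r['location']),round(r['score'],2)) for r in spot_point(n,'wrist')[:2]])
m=(P[...,2]>.068)&(P[...,2]<.076)&(P[...,0]>.42)&(P[...,0]<.6)&(abs(P[...,1]+.13)<.12)
n,l,st,ce=cv2.connectedComponentsWithStats(m.astype(np.uint8))
for i in range(1,n):
    if st[i,4]>150:
        q=P[l==i]; print(st[i],q.mean(0),cv2.minAreaRect((q[:,:2]*1000).astype(np.float32)))
m=(P[...,2]>.008)&(P[...,2]<.02)&(P[...,0]>.4)&(P[...,0]<.6)&(abs(P[...,1]+.13)<.15)
q=P[m];print(m.sum(),np.median(q[:,2]),cv2.minAreaRect((q[:,:2]*1000).astype(np.float32)))
E
```

```text
1.3907963267948966 [-0.3002  0.0978  0.0857  1.5587  0.     -0.1202]
-1.7507963267948965 [-0.3002  0.0978  0.0857  1.5587  0.      3.0214]
[[ 0.1785  0.9345  0.3079  0.3206]
 [ 0.9839 -0.1695 -0.0559 -0.1153]
 [-0.0001  0.3129 -0.9498  0.4715]
 [ 0.      0.      0.      1.    ]] 4.6583
anchor_mark [(array([ 0.4991, -0.1354,  0.07  ]), 0.58), (array([ 0.5024, -0.1387,  0.0027]), 0.22)]
pivot_mark [(array([ 0.5176, -0.0588,  0.0533]), 0.77)]
tab_mark [(array([ 0.4806, -0.2195,  0.0556]), 0.76)]
anchor [(array([ 0.5008, -0.1388,  0.0011]), 0.59)]
[ 245  212   49   41 1831] [ 0.509  -0.1359  0.071 ] ((509.85211181640625, -135.8516082763672), (65.44510650634766, 60.07994079589844), 78.39077758789062)
6198 0.009644033842004629 ((508.05523681640625, -121.00982666015625), (249.2701416015625, 110.16349792480469), 78.63775634765625)
```

View pics/w1.png

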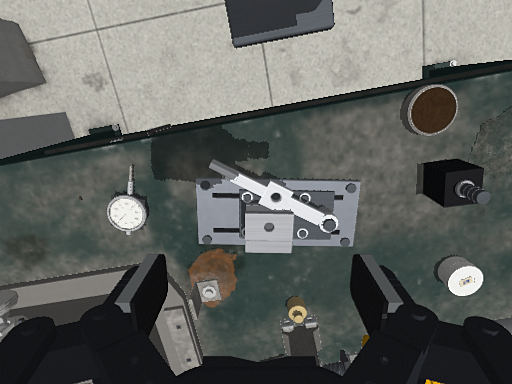

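The wrist view shows the upper ear around (270,230) with its hole at (270,227), the arm's eye at (275,197), the pivot at (329,223) and the tab at (222,167). Yaw is about -0.2. Next I'll compute these positions and push the tab along an arc with a guard.

```bash
cat >> h.py <<'E'
yaw=-0.2; H0=np.array([0.5000,-0.1339]); ex=np.array([np.cos(yaw),np.sin(yaw)]); ey=np.array([-np.sin(yaw),np.cos(yaw)])
def atz(s,u,v,z):
    r=s['cam_to_world'][:3,:3]@np.linalg.inv(s['camera_matrix'])@[u,v,1];o=s['cam_to_world'][:3,3]
    return o+r*(z-o[2])/r[2]
def tabpose(th,r=0.168,off=0.019,H=H0,z=0.05):
    piv=H+0.085*ey; d=-np.cos(th)*ey-np.sin(th)*ex; n=-np.cos(th)*ex+np.sin(th)*ey
    return np.r_[piv+r*d+off*n,z], down(np.pi/2+yaw-th)
E
cat > push.py <<'E'
from h import *
s=snapshot('wrist')
hole=atz(s,270,227,.072);eye=atz(s,275,197,.056);piv=atz(s,329,223,.064)
print('hole',hole,'eye',eye,'piv',piv,'exp piv',H0+.085*ey)
d=eye[:2]-(H0+.085*ey); th=np.arctan2(-d@ex,-d@ey); print('theta',th,np.hypot(*d))
if not .3<th<.65: raise SystemExit
gripper_to(0,30)
p,r=tabpose(th,off=.045,z=.16); move_pose(p,r)
p[2]=.05; print('down',line_to(p,r,vel=.08,guard=6))
p,r=tabpose(th,off=.023); print('appr',line_to(p,r,vel=.04,guard=4))
f0=read_ft_force()
for t in list(np.arange(th-.08,.12,-.08))+[.07,.02,-.03,-.08]:
    p,r=tabpose(t); hit=line_to(p,r,vel=.05 if t>.1 else .02,guard=5)
    tp=read_tool_pos(); print(round(t,3),hit,tp,read_ft_force()-f0)
    if hit: break
print('tcp anchor-frame rel H0',(tp[:2]-H0)@ex,(tp[:2]-H0)@ey,read_clock())
E
python3 push.py
```

```text
hole [ 0.5005 -0.1324  0.072 ] eye [ 0.4645 -0.1188  0.056 ] piv [ 0.5127 -0.0513  0.064 ] exp piv [ 0.5169 -0.0506]
theta 0.454679052100413 0.08595918965404545
down False
appr False
0.375 False [ 0.4094 -0.1812  0.0499] [ 0.1561 -1.4493  0.7745]
0.295 False [ 0.4202 -0.1893  0.05  ] [ 0.1025 -0.9216  0.5042]
0.215 False [ 0.4315 -0.1965  0.0499] [-0.2413 -0.4832  0.7158]
0.135 False [ 0.4435 -0.2029  0.0499] [-0.3972 -1.0092  0.7278]
0.07 False [ 0.454  -0.2076  0.0501] [-0.4617 -0.0281  0.4778]
0.02 False [ 0.462  -0.2105  0.05  ] [ 0.2837 -0.6887  0.4962]
-0.03 False [ 0.4694 -0.2129  0.0499] [-2.748  -0.3468  2.1668]
-0.08 True [ 0.4688 -0.2127  0.0492] [-1.2593 -0.7443 -0.3129]
tcp anchor-frame rel H0 -0.014929044453440933 -0.08344894864005739 12.45
```

```bash
cat > a.py <<'E'
from h import *
t=read_tool_pos(); b=np.r_[t[:2]-.025*ex,t[2]]; line_to(b,vel=.08); b[2]=.2; line_to(b,vel=.2)
r=down(np.pi/2+yaw)
move_pose(np.r_[H0-.05*ex,.23],r)
s=save('wrist','w2.png'); P=cloud(s)
m=(P[...,2]>.067)&(P[...,2]<.077)&(P[...,0]>.42)&(P[...,0]<.6)&(abs(P[...,1]+.13)<.06)
n,l,st,ce=cv2.connectedComponentsWithStats(m.astype(np.uint8))
i=1+np.argmax(st[1:,4]); q=P[l==i]; R=cv2.minAreaRect((q[:,:2]*1000).astype(np.float32)); print(st[i],R,np.median(q[:,2]))
x,y,w,h=st[i,:4]; 
g=cv2.resize(s['color'],None,fx=1.5,fy=1.5,interpolation=cv2.INTER_CUBIC); cv2.imwrite('pics/w2b.png',g)
gripper_to(.05,30)
B=np.array([.5,.136])
move_pose(np.r_[B[0]-.04,B[1],.26],down(np.pi/2+.26))
s2=save('wrist','w3.png'); P=cloud(s2)
for c in ['pin_mid','pin_block']: print(c,[(np.array(k['location']),round(k['score'],2)) for k in spot_point(c,'wrist')[:2]])
for lo,hi in((.055,.0625),(.09,.106)):
    q=P[(P[...,2]>lo)&(P[...,2]<hi)&(abs(P[...,0]-.5)<.05)&(abs(P[...,1]-.136)<.05)]
    print(len(q),q.mean(0),cv2.minAreaRect((q[:,:2]*1000).astype(np.float32)))
print(read_clock())
a=cv2.resize(s['color'][:300],(800,468));
E
python3 a.py; python3 -c "
import cv2,numpy as np
a=cv2.imread('pics/w2.png');b=cv2.imread('pics/w3.png')
cv2.imwrite('pics/c23.png',np.hstack([a[100:350,100:500],b[100:350,100:500]]))"
```

```text
[ 226  205   66   54 2581] ((509.5168151855469, -135.82833862304688), (66.08187103271484, 58.88096237182617), 78.54904174804688) 0.07095720640277081
pin_mid [(array([0.4973, 0.1351, 0.0497]), 0.9)]
pin_block [(array([ 0.4963,  0.1314, -0.001 ]), 0.98)]
1407 [0.4924 0.1334 0.059 ] ((495.7813720703125, 133.9588623046875), (49.96223068237305, 50.34553527832031), 87.28644561767578)
272 [0.4942 0.1335 0.0988] ((495.314697265625, 133.88308715820312), (16.938610076904297, 17.64565086364746), 29.139097213745117)
16.0083
```

View pics/c23.png

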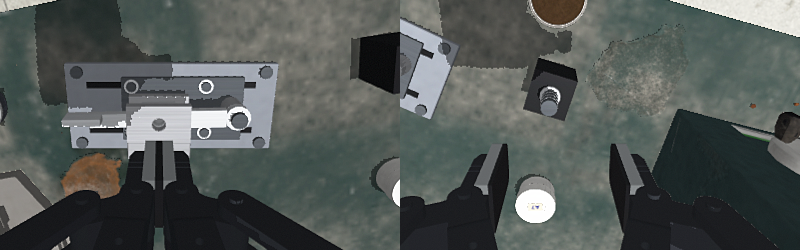

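The arm now sits closed in the fork: the hole shows at crop (158,125), which is w2 pixel (258,225). The pin is standing in its block at crop (548,100). Next I'll grasp it.

```bash
cat > b.py <<'E'
from h import *
pin=np.array([.4953,.1339]); r=down(np.pi/2)
move_pose(np.r_[pin,.14],r)
print('dn',line_to(np.r_[pin,.068],vel=.08,guard=5))
gripper_to(.010,60); print('w',read_width(),read_ft_force())
f0=read_ft_force()
print('up',line_to(np.r_[pin,.085],vel=.04,guard=8)); line_to(np.r_[pin,.17],vel=.15)
print('w',read_width(),read_ft_force()-f0,read_clock())
move_pose(np.r_[H0,.17],down(np.pi/2+yaw))
s=save('scene','s2.png'); s3=save('wrist','w4.png')
cv2.imwrite('pics/c4.png',np.hstack([s['color'][120:300,150:400],s3['color'][100:280,130:380]]))
print(read_clock(),read_width())
E
python3 b.py
```

```text
dn False
w 0.016594241656197703 [-0.5702  0.4324  2.631 ]
up False
w 0.01636962174662665 [ 0.2686 -0.4549 -4.1142] 19.3167
20.4583 0.016616495992126175
```

View pics/c4.png

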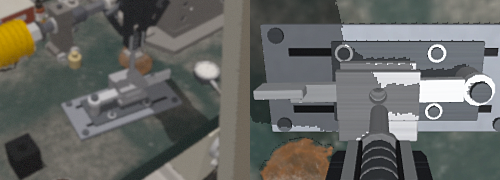

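The pin hangs in the gripper above the fork. The hole is at wrist pixel (258,197), with the pin tip just below it. Next I'll feel for the hole.

```bash
cat > c.py <<'E'
from h import *
s=snapshot('wrist'); h=atz(s,258,197,.072); print('vis hole',h,'rel',(h[:2]-H0)@ex,(h[:2]-H0)@ey)
w=H0.copy()
line_to(np.r_[w,.140],vel=.1)
f0=read_ft_force()
offs=[(0,0)]+[(R*np.cos(a),R*np.sin(a)) for R,n in((.0025,6),(.005,10)) for a in np.arange(n)*2*np.pi/n]
for dx,dy in offs:
    c=w+dx*ex+dy*ey
    line_to(np.r_[c,.1365],vel=.04)
    hit=line_to(np.r_[c,.1255],vel=.02,guard=3); t=read_tool_pos()
    print(np.round([dx,dy],4),hit,t,read_ft_force()-f0,read_clock())
    if t[2]<.1285: break
    line_to(np.r_[t[:2],.1365],vel=.05)
    if read_clock()>36: break
E
python3 c.py
```

```text
vis hole [ 0.5011 -0.1334  0.072 ] rel 0.0010065680912489387 0.0006687359249409631
[0 0] False [ 0.4999 -0.1339  0.1254] [-0.1879 -0.7802 -0.4981] 21.9083
```

The pin entered on the first try. Next I'll centre it by nudging gently, then lower it.

```bash
cat > d.py <<'E'
from h import *
z=.1235; c=H0.copy()
line_to(np.r_[c,z],vel=.02,guard=4)
for e in (ey,ex):
    lim=[]
    for sg in (1,-1):
        hit=line_to(np.r_[c+sg*.004*e,z],vel=.008,guard=2); t=read_tool_pos(); lim.append((t[:2]-H0)@e); print(sg,hit,lim[-1],read_ft_force())
        line_to(np.r_[c,z],vel=.02)
    c=c+e*(np.mean(lim)-(c-H0)@e)
    line_to(np.r_[c,z],vel=.02)
print('centre',c,(c-H0)@ex,(c-H0)@ey,read_ft_force(),read_clock())
np.save('c.npy',c)
E
python3 d.py
```

```text
1 True 0.001267324502104598 [ 0.7461 -1.4918 -1.417 ]
-1 True -0.00034254793594223334 [ 1.7437  0.4038 -1.3266]
1 True 0.00138656501193002 [ 0.0505  0.6227 -1.7227]
-1 True -0.00023841530058651473 [ 2.2693  0.214  -0.8008]
centre [ 0.5007 -0.1336] 0.000574074855671793 0.00046238828308118826 [ 1.5259 -0.2512 -1.7051] 25.0
```

Travel between contacts was 1.6 mm in both directions, exactly the pin's clearance. Lowering now.

```bash
cat > e.py <<'E'
from h import *
c=np.load('c.npy')
for z in (.114,.106,.098,.090,.083,.077):
    hit=line_to(np.r_[c,z],vel=.02 if z>.08 else .01,guard=6)
    t=read_tool_pos(); print(z,hit,t,read_ft_force(),read_wrist_torque(),read_width(),read_clock())
    if hit: break
E
python3 e.py
```

```text
0.114 True [ 0.5011 -0.1336  0.1162] [ 1.3437 -2.55   -1.2908] [-0.1038 -0.4085  0.0164] 0.01661871295138037 25.4
```

```bash
sed -i 's/guard=6/guard=12 if z>.085 else 8/' e.py; python3 e.py
```

```text
0.114 False [ 0.5006 -0.1336  0.1136] [ 1.876   0.2147 -1.5863] [-0.1126 -0.3691 -0.0121] 0.016307658694511153 25.65
0.106 False [ 0.5004 -0.1335  0.1057] [ 1.1752  0.0382 -2.2374] [-0.0894 -0.3018 -0.0001] 0.016902133069276473 26.2
0.098 False [ 0.5005 -0.1335  0.0978] [ 0.4306  0.2465 -2.1653] [-0.0424 -0.1845  0.0157] 0.01616389330605481 26.75
0.09 False [ 0.5005 -0.1335  0.0899] [ 0.1961 -0.5229 -1.9648] [-0.0371 -0.0179 -0.0088] 0.016142702887289445 27.3
0.083 False [ 0.5005 -0.1335  0.0828] [ 0.1002 -0.2689 -0.958 ] [ 0.016  -0.0436 -0.0171] 0.01646722962921292 27.8
0.077 True [ 0.5008 -0.1336  0.0807] [0.1811 0.3605 5.0013] [-0.041   0.0831  0.0323] 0.016179280556341272 28.1917
```

```bash
cat > f.py <<'E'
from h import *
t=read_tool_pos(); print(t,read_ft_force())
gripper_to(.045); print(read_width(),read_ft_force())
line_to(np.r_[t[:2],.15],vel=.08); move_pose(np.r_[H0-.06*ex,.24],down(np.pi/2+yaw))
wait(.3)
s=save('wrist','w5.png'); P=cloud(s)
for lo,hi in((.105,.12),(.0745,.0795),(.068,.0735)):
    q=P[(P[...,2]>lo)&(P[...,2]<hi)&(np.hypot(P[...,0]-.5007,P[...,1]+.1336)<.02)]
    print(lo,len(q),np.median(q,0) if len(q) else '')
print('pin',[(np.array(k['location']),round(k['score'],2)) for k in spot_point('pin_mid','wrist')[:2]])
s2=save('scene','s5.png')
cv2.imwrite('pics/c5.png',np.vstack([cv2.resize(s['color'][130:280,130:380],(750,450))[:, :],cv2.resize(s2['color'][180:270,190:350],(267,150)).repeat(1,0) if 0 else cv2.copyMakeBorder(cv2.resize(s2['color'][180:270,190:350],(267,150)),0,0,0,483,0)]))
print(read_clock())
E
python3 f.py
```

```text
[ 0.5008 -0.1336  0.0807] [0.1811 0.3605 5.0013]
0.045040027035596876 [0.1227 0.1667 0.777 ]
0.105 294 [ 0.4989 -0.1337  0.1117]
0.0745 135 [ 0.494  -0.1317  0.076 ]
0.068 550 [ 0.4942 -0.1297  0.071 ]
pin [(array([ 0.5021, -0.1359,  0.0667]), 0.75)]
30.5667
```

View pics/c5.png

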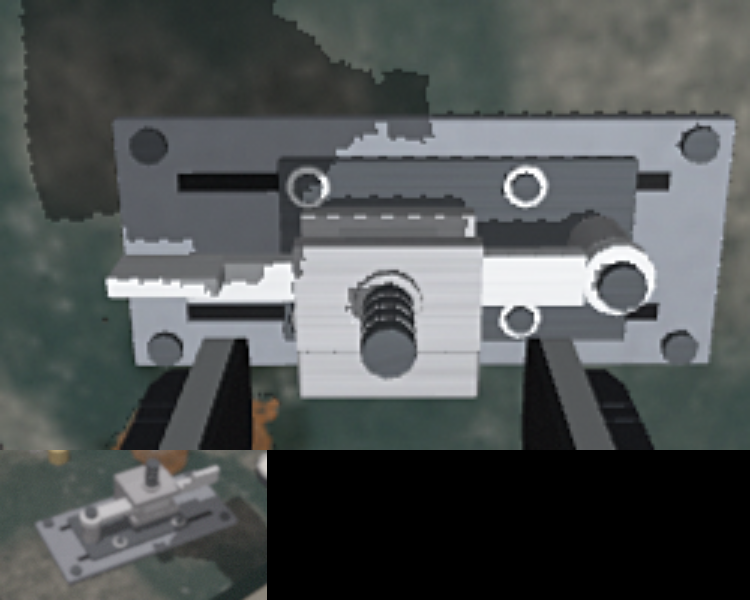

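The pin stands in the fork at about (388,330), with its collar on the upper ear. Knob top reads 111.7 mm and collar top 76.0 mm against 113 and 77 expected. The depth camera reads about 1 mm low on the ear too, so the collar is flush.

```bash
python3 -c "
from h import *
sign_off(); print(read_clock())"
```

```text
the job is handed in; nothing more can be done
the job is handed in; nothing more can be done
```

The job is done and handed in at about 31 s of the 67 s allowed: the arm is closed in its fork and the pin is seated and released.

- **Arm:** I pushed it by its tab, through an arc, until I felt its stop. The close-up showed it between the ears.
- **Pin:** The tip found the fork's hole on the first try. Side nudges gave 1.6 mm of travel each way, which is exactly the pin's clearance, so I centred on that.
- **Lowering:** One gentle stop came at the arm's eye, when the 6 N guard tripped. I raised the limit to 12 N and the tip wedged the eye into line. The pin then went down without tripping it, until the collar met the upper ear at 5 N on the wrist sensor.
- **Last checks:** The gripper read 0.8 N once opened, and the final picture shows it clear of the pin. Collar top measured 76.0 mm (77 expected) and knob top 111.7 mm (113 expected). The camera also read the upper ear about 1 mm low (71 instead of 72 mm), so this agrees with a flush collar.
- **Not checked:** I did not measure the tin, ring, gauge and weight again at the end. No move went near them.

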